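# Open the tube warmer

### The job

Open the tube warmer on the bench: press its release tab down with the fingertips so that the lid springs up by itself, take the fingers away, then push the lid back until it stands fully open. Grip and lift nothing, do not force or shift the warmer, leave the jar, slide box and flask as they stand, and end with the hand clear of everything.

Things in the scene. Friction and masses are not known exactly. Their poses are not given: they have to be found in the camera images.
- warmer: the tube warmer: a loose 2.4 kg white plastic instrument on rubber feet, 200 mm long (its x, from -115 to +85 mm), 150 mm wide (its y, +-75 mm), 80 mm high at the main housing. Origin on the bench under it, z up, -x is its front. At the front is a low ledge 42 mm high (x -115 to -55 mm) over which the black release tab stands out; behind it is the grey lid, hinged along the back of the housing. It faces roughly towards the robot, turned by up to about 35 degrees either way
- tab (a joint): release tab, rad: 0 at rest, 0.3 pressed right down against its stop. It rocks about a y axis 60 mm in front of the warmer's origin and 66 mm up; its black hook (20 mm wide, rising to 95 mm above the bench at x -64 to -48 mm) holds the lid's front lip and draws back as the tab goes down, freeing the lid at about 0.2. Springs back when let go; takes about 2 N at the middle of its pad to start and 5 N to reach the stop
- tab_pad (a point): where to press: on top of the tab's pad, 33 mm in front of the tab's pivot (93 mm in front of the warmer's origin), 69 mm above the bench at rest; pressing straight down moves it about 10 mm. The flat pad is 46 mm long in x (from the pivot forward), 50 mm wide in y and 6 mm thick, clear from above; the point is 29 mm in front of the upright hook
- lid (a joint): lid angle about its hinge, rad: 0 shut and latched, positive is open. Once freed, a damped spring lifts it in about a second to 1.05 and leaves it there; beyond 1.05 the spring no longer acts: the 0.12 kg lid falls gently back to 1.05 if let go before the vertical (1.57), and falls on to its open stop at 1.85 if let go past the vertical. It needs under 2 N to push close to its free end; a finger that rises with the free edge does not catch on it
- lid_hinge (a point): middle of the lid's hinge axis (which runs along the warmer's y), 65 mm behind the warmer's origin and 86 mm above the bench
- lid_edge (a point): middle of the lower front (free) edge of the lid, moves with it, 113 mm from the hinge axis. The lid is a grey flat plate, 116 mm long by 124 mm wide by 10 mm thick (from 4 mm under the hinge axis to 6 mm over it when shut), with a small 24 mm wide lip reaching 7 mm farther at this point. Raised to 1.05 the edge stands about 182 mm above the bench, and its highest point while swinging is about 207 mm; the underside then faces the tab
- jar: bystander, loose: clear capped jar, 52 mm diameter, 75 mm tall, origin at the centre of its underside
- slidebox: bystander, loose: grey and white slide box, 87 x 42 x 37 mm, long along its x, origin at the centre of its underside
- flask: bystander, loose: amber conical flask, 60 mm diameter, 90 mm tall, origin at the centre of its underside

How it is judged:
On the way, in this order (a step that is already met when the one before it is completed fails the run):
1. the release tab is pressed down (value of joint tab above 0.17 rad and value of joint lid below 0.6 rad), for 0.02 s.
2. the lid has sprung up by itself, held open only by its spring (value of joint lid between 0.9 and 1.2 rad and contact force between each of the arm, the fingers and warmer below 0.1 N), for 0.2 s.
3. the lid has been pushed fully open (value of joint lid above 1.7 rad), for 0.1 s.
At the end, for the whole second after the job is handed in: The lid rests at its open stop (more than 1.7 rad), the tab has sprung back (less than 0.08 rad), the warmer is within 30 mm and the jar, slide box and flask within 20 mm of where they started, all at rest (value of joint lid above 1.7 rad and velocity of joint lid below 0.1 rad/s and value of joint tab below 0.08 rad and distance of warmer from where it was at the start of the episode below 0.03 m and linear speed of warmer below 0.02 m/s and distance of each of jar, slidebox, flask from where it was at the start of the episode below 0.02 m); the robot touches nothing.
It fails at once if the warmer is lifted or tipped (10 mm or 0.15 rad) (height (world z) of warmer above 0.01 m or angle between warmer's own z axis and vertical above 0.15 rad).
It fails at once if the warmer is shoved more than 30 mm (distance of warmer from where it was at the start of the episode above 0.03 m).
It fails at once if the warmer, its tab or its lid is gripped or forced (more than 40 N) (contact force between any of the fingers, the arm and warmer above 40 N).
It fails at once if the jar, slide box or flask is moved more than 20 mm, lifted or tipped (distance of any of jar, slidebox, flask from where it was at the start of the episode above 0.02 m or angle between any of jar, slidebox, flask's own z axis and vertical above 0.3 rad).
It also fails if it takes over 40 s, if anything falls off the work surface, if the arm or the gripper's body presses on something with over 40 N, if the wrist force passes 120 N, or if a joint passes its speed limit or range.

### The arm

A 7-joint arm with a two-finger parallel gripper is mounted at the origin on the work surface. World frame = base frame: x ahead of the robot, y to its left, z up, the work surface at z = 0. Lengths are in m, angles in rad, forces in N, time in s.
With the tool pointing down it reaches from about 0.4 to 0.875 m from the base axis. Payload 6.5 kg.
Tool frame: the origin (TCP) lies where the fingers leave the gripper's body, on its centre line; the fingertips stand 64 mm ahead of it and the grasp point (between the pads) lies 45 mm ahead of it (bot.pinch_z is the z of the grasp point in the tool frame, in m); z points along the fingers, y is the line along which they close (so a half turn about z gives the same grasp; the last joint's range is limited). The gripper opens to 88 mm and grips with 3 to 60 N. Pads are 18 mm wide; open, the fingers measure 123 mm over their backs; the gripper's body (75 mm by 187 mm) begins 45 mm behind the grasp point.
Start: joints at [-1.28, 0.536, -0.004, 1.538, 0.003, 1.067, -0.071], TCP at [0.227, 0.609, 0.303] pointing down, gripper open.
Joint ranges: [-2.7, 2.7], [-0.37, 2.16], [-1.27, 1.26], [0.24, 2.4], [-1.31, 4.45], [0.19, 1.91], [-2.76, 2.76]. Speed limits (rad/s): [2.39, 2.39, 3.14, 3.14, 3.14, 3.14, 3.14].

### API

Orientations are given as a rotation vector (axis times angle).
In Python, from bench import bot gives the robot as it stands.
- The arm moves only by the shell command python3 -m creep 'ROWS' [OPENING] [FORCE]. ROWS is JSON, a list that holds one entry, the list of rows, each a list of 4 numbers: the shift along the tool's x, y, z in cm, then the turn about the tool's z in degrees. In form: [[[dx, dy, dz, turn], ...]]. A call has 1 to 20 rows; each row is the pose to reach, as a shift and turn from the pose commanded when the call began, along the tool's axes at that moment; what a row does not reach only later rows make up. A row lasts 1/8 s, in which the tool goes at most 62.5 mm and 10.7 degrees, less where a joint would pass 70% of its speed; a pose out of reach is approached as far as the arm can. A call with a gripper value outside its range is refused whole. OPENING is the closure, from 0 (fully open) to 1 (shut), set as the call begins (- or left out, the last holds). The fingers move at their own pace and stop on an object; FORCE is the grip in N (left out, the last holds). Time passes only in rows, so rows that repeat a pose let the fingers close. It gives the time, the measured TCP pose, the force, the opening and the grip force at its end, in the units of the state.
- bot.get_state(): the state, without advancing time (a new reading comes with each control period).
- bot.capture(name): name is "side" or "top"; returns a dict with "img" (420x560x3 uint8, red, green, blue), "fx", "fy", "cx", "cy" (pixels), "R" (3x3) and "t" (3): a world point X has camera coordinates R X + t. Camera axes: x right, y down, z forward; pixel columns grow to the right and rows downward; lengths in m; the calibration is good to about 2 mm. A picture is of the moment at which its call begins. There is no depth.
- bot.job_done(): hands the job in; it is judged then, once.
Trained networks look in a picture, given as the dict that the camera call returned (one of the last four; its "shot" number tells which), for a name from the list of things; names that differ only in an ending like _2 or _b are one class to them, and where a whole thing is asked for, a point or a joint stands for the part that bears it (a point fixed in the world has none). Each returns a list of dicts, best first, with "conf" (0 to 1); they miss things now and then, are a little off and sometimes report something else, mostly with a low value. They report only what shows in the picture. A call takes as long as a camera call.
- bot.boxes_of(target, picture): "uv" ([column, row] in pixels, amid what is visible of it).
- bot.outline_of(target, picture): "region" (420x560 bool, what is visible of it) and "uv" ([column, row] in pixels, amid what is visible of it).
- bot.tip_of(target, picture): "uv" ([column, row] in pixels: a listed point, or the origin of a listed thing).
The state is a dict: "t": time; "qpos": joint angles; "joint_vel": joint speeds; "joint_efforts": joint torques, N m; "tool_pos": TCP position; "tool_rot": TCP orientation; "ft_force": force on the tool from outside, world axes, zero at the start; "wrist_torque": the same for the moment, N m; "finger_gap": finger opening in m; "grip_force": force on a finger pad.
Only numpy, scipy, OpenCV 4.12 (cv2) and the standard library are available. Lean on these libraries where they do the work, as an engineer would, in place of code of your own. Each camera call takes 0.05 s, during which the arm holds its last target. There are 200 camera calls.

## Working session

There is one attempt and no reset: what is moved stays moved. The work goes in short steps, Python scripts to look and compute and a shell command to move; the robot and the scene stay as the last step left them, time stands still between calls to the robot, and variables do not carry over. Pictures are saved under pics/ and viewed, at most 10 in all, crops included, and the job is handed in when it is done.

```bash
mkdir -p pics
cat > h.py <<'E'
import numpy as np, cv2
from bench import bot
from scipy.spatial.transform import Rotation as Ro
from scipy.optimize import least_squares
def tri(obs):
    # obs: list of (pic, uv)
    A=[];b=[]
    for p,uv in obs:
        R=np.array(p["R"]);t=np.array(p["t"])
        for k,(f,c) in enumerate(((p["fx"],p["cx"]),(p["fy"],p["cy"]))):
            m=(uv[k]-c)/f
            A.append(R[k]-m*R[2]); b.append(m*t[2]-t[k])
    x,*_=np.linalg.lstsq(np.array(A),np.array(b),rcond=None)
    return x
def proj(p,X):
    c=np.array(p["R"])@X+np.array(p["t"]);return np.array([p["fx"]*c[0]/c[2]+p["cx"],p["fy"]*c[1]/c[2]+p["cy"]])
E
python3 - <<'E'
from h import *
s=bot.capture("side");t=bot.capture("top")
cv2.imwrite("pics/a.png",cv2.cvtColor(np.hstack([s["img"],t["img"]]),cv2.COLOR_RGB2BGR)[:,:])
im=cv2.imread("pics/a.png");cv2.imwrite("pics/a_s.png",cv2.resize(im[:,:560],None,fx=1.4,fy=1.4));cv2.imwrite("pics/a_t.png",cv2.resize(im[:,560:],None,fx=1.4,fy=1.4))
for n in ["warmer","tab_pad","lid_hinge","lid_edge","jar","slidebox","flask"]:
    a=bot.tip_of(n,s);b=bot.tip_of(n,t)
    print(n,[(np.round(o["uv"]),round(o["conf"],2)) for o in a[:2]],[(np.round(o["uv"]),round(o["conf"],2)) for o in b[:2]])
    if a and b:
        X=tri([(s,a[0]["uv"]),(t,b[0]["uv"])]);print("  ",X.round(4),(proj(s,X)-a[0]["uv"]).round(1),(proj(t,X)-b[0]["uv"]).round(1))
st=bot.get_state();print(st["t"],st["tool_pos"],st["tool_rot"],Ro.from_rotvec(st["tool_rot"]).as_matrix().round(3),st["ft_force"])
E
```

```text
warmer [(array([231., 220.]), 0.68), (array([255., 246.]), 0.57)] [(array([256., 222.]), 0.68)]
   [0.5255 0.1153 0.0794] [ 8.  -2.1] [-2.1  6.7]
tab_pad [(array([211., 233.]), 0.93), (array([231., 219.]), 0.61)] [(array([259., 256.]), 0.82), (array([190., 268.]), 0.7)]
   [0.4676 0.1035 0.072 ] [ 1.2 -0.2] [-0.3  0.9]
lid_hinge [(array([276., 198.]), 0.65)] [(array([241., 185.]), 0.73)]
   [0.6186 0.1472 0.0764] [ 0.8 -0.2] [-0.3  0.7]
lid_edge [(array([231., 220.]), 0.82), (array([177., 232.]), 0.67)] [(array([255., 237.]), 0.77)]
   [0.5085 0.1127 0.0813] [ 0. -0.] [-0.  0.]
jar [(array([280., 198.]), 0.7)] [(array([314., 194.]), 0.91), (array([243., 189.]), 0.48)]
   [0.5659 0.0017 0.1709] [ 9.5 -3. ] [-2.8  7.6]
slidebox [(array([177., 231.]), 0.68)] [(array([191., 269.]), 0.88)]
   [ 0.4449  0.2578 -0.0073] [-1.   0.2] [ 0.2 -0.9]
flask [(array([237., 203.]), 0.68)] [(array([177., 199.]), 0.9)]
   [ 0.6023  0.304  -0.0097] [ 0.7 -0.2] [-0.2  0.7]
0.8 [0.22704729 0.6090433  0.30272403] [5.57463162e-01 3.09167490e+00 1.37158001e-05] [[-0.937  0.349  0.   ]
 [ 0.349  0.937 -0.   ]
 [-0.     0.    -1.   ]] [-0.4532587  -0.24357134 -0.6122287 ]
```

View pics/a_s.png

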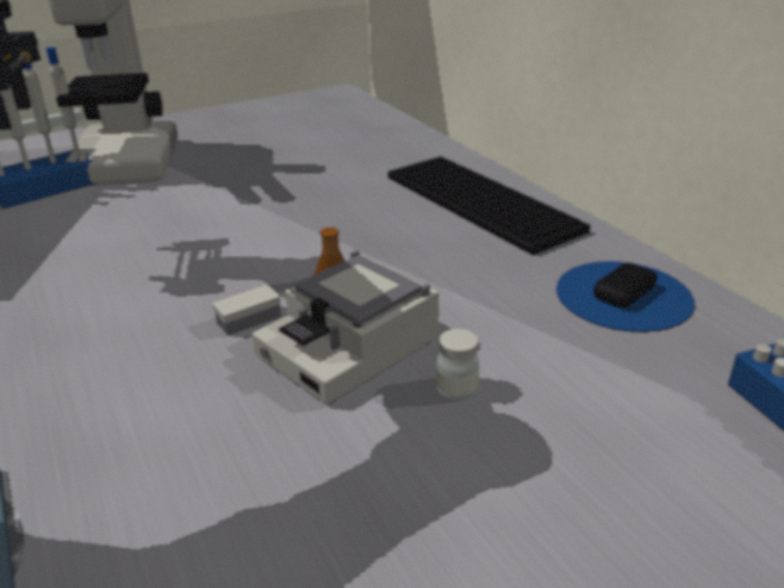

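View pics/a_t.png

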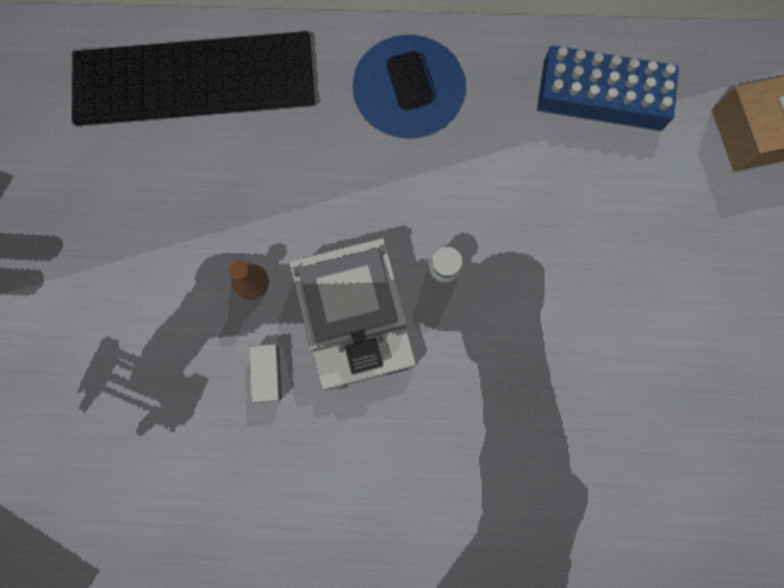

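The side view shows the warmer at about (340,330), with its tab at (305,328). In the top view the tab is at (363,355), the slide box at (264,373) to its left, the flask at (248,280) and the jar at (446,264). The warmer's yaw is about +15°. I'll refine it using the lid outline.

```bash
cat >> h.py <<'E'
def plane(p,uv,z):
    uv=np.atleast_2d(uv);R=np.array(p["R"]);C=-R.T@np.array(p["t"])
    d=np.c_[(uv[:,0]-p["cx"])/p["fx"],(uv[:,1]-p["cy"])/p["fy"],np.ones(len(uv))]@R
    return C+d*((z-C[2])/d[:,2])[:,None]
E
python3 - <<'E'
from h import *
s=bot.capture("side");t=bot.capture("top")
for n,z in (("lid",.092),("tab",.072)):
  for o in bot.outline_of(n,t)[:1]:
    v,u=np.nonzero(o["region"]);P=plane(t,np.c_[u,v],z)[:,:2].astype(np.float32)
    print(n,o["conf"],cv2.minAreaRect(P*1000),P.mean(0))
M={"tab_pad":(-.093,0,.069),"lid_hinge":(.065,0,.086),"lid_edge":(-.048,0,.082)}
obs=[(p,bot.tip_of(n,p)[0]["uv"],np.array(X)) for p in (s,t) for n,X in M.items()]
def W(q,X): c,d=np.cos(q[2]),np.sin(q[2]);return np.array([q[0]+c*X[0]-d*X[1],q[1]+d*X[0]+c*X[1],X[2]])
f=lambda q:np.concatenate([proj(p,W(q,X))-uv for p,uv,X in obs])
r=least_squares(f,[.55,.12,.25],loss="soft_l1");q=r.x;print(q,np.degrees(q[2]),f(q).round(1))
print("pad",W(q,M["tab_pad"]),"edge",W(q,M["lid_edge"]))
for n,h in (("jar",.0375),("slidebox",.018),("flask",.03)):
  print(n,[plane(t,o["uv"],h).round(3) for o in bot.boxes_of(n,t)[:1]])
E
```

```text
lid 0.97 ((561.6488647460938, 127.96293640136719), (118.72740173339844, 126.10057830810547), 16.36806869506836) [0.5617321  0.12800565]
[0.55607022 0.12813981 0.25116653] 14.390781951138377 [-0.8  1.4 -0.9 -4.2  1.4  2.9 -0.3  1.2  0.7 -1.  -0.6 -2.3]
pad [0.46598827 0.10502614 0.069     ] edge [0.50957631 0.11621018 0.082     ]
jar [array([[ 0.621, -0.017,  0.037]])]
slidebox [array([[0.448, 0.256, 0.018]])]
flask [array([[0.596, 0.302, 0.03 ]])]
```

```bash
python3 -m creep '[[[-1,-1,0,-1],[-4,-4,0,-4],[-7,-7,0,-7],[-10,-10,0,-10],[-13,-13,0,-13],[-16,-16,0,-16],[-19,-19,0,-19],[-22,-22,0,-22],[-25,-25,0,-25],[-28,-28,0,-28],[-31,-31,0,-31],[-34,-34,0,-34],[-37,-37,0,-35],[-38.5,-38.5,0,-36],[-39.4,-39.3,0,-36],[-39.4,-39.3,0,-36],[-39.4,-39.3,0,-36]]]' 1 10
python3 - <<'E'
from h import *
st=bot.get_state();R=Ro.from_rotvec(st["tool_rot"]).as_matrix();p=np.array(st["tool_pos"])
print(R.round(3),st["qpos"],p)
print("to press xy (cm, tool):",R.T@(np.array([.461,.1034,.069+.064])-p)*100, st["ft_force"])
E
```

```text
t: 3.58
tool_pos: [0.4585, 0.1041, 0.3027]
tool_rot: [0.427, -3.112, -0.001]
ft_force: [0.2, 0.1, 1.3]
finger_gap: 0.0002
grip_force: 0.0
[[-0.963 -0.27  -0.   ]
 [-0.27   0.963  0.   ]
 [ 0.     0.    -1.   ]] [-0.41787261  0.22861907  0.1143765   2.00398932 -0.03326778  0.91078381
  1.55768768] [0.45853859 0.1041304  0.30269201]
to press xy (cm, tool): [-0.21907921 -0.14361111 16.96912179] [0.18046643 0.05175329 1.25556207]
```

```bash
python3 -m creep '[[[0,0,1,0],[-0.1,-0.1,4,0],[-0.2,-0.1,7,0],[-0.2,-0.1,10,0],[-0.2,-0.1,13,0],[-0.2,-0.1,14.5,0],[-0.2,-0.1,15.2,0],[-0.2,-0.1,15.2,0]]]'
python3 - <<'E'
from h import *
s=bot.capture("side")
cv2.imwrite("pics/b.png",cv2.resize(cv2.cvtColor(s["img"][130:310,130:370],cv2.COLOR_RGB2BGR),None,fx=3.3,fy=3.3,interpolation=2))
E
```

```text
t: 4.58
tool_pos: [0.4613, 0.1029, 0.1508]
tool_rot: [-0.426, 3.113, 0.0]
ft_force: [-0.4, -0.6, 0.1]
finger_gap: 0.0002
grip_force: 0.0
```

View pics/b.png

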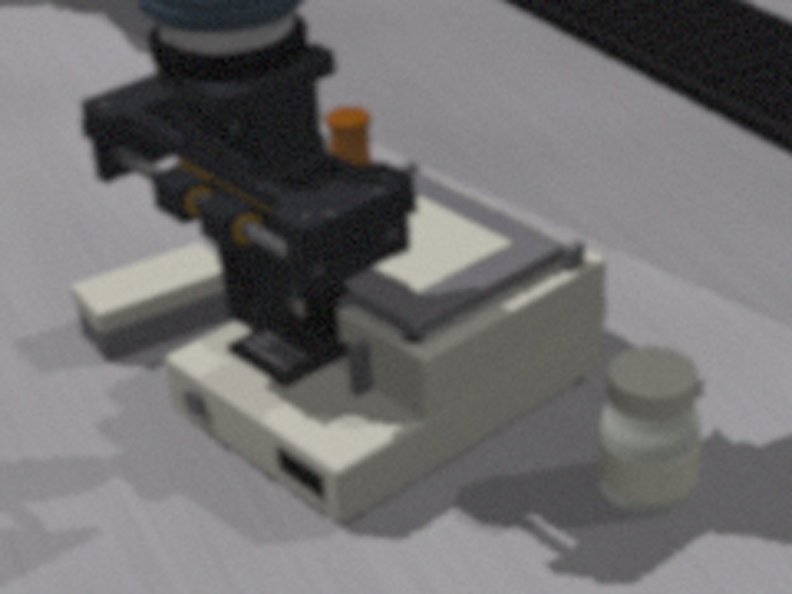

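```bash
python3 -m creep '[[[0,0,0.6,0],[0,0,1.2,0],[0,0,1.6,0],[0,0,1.9,0],[0,0,2.1,0],[0,0,2.1,0]]]'
```

```text
t: 5.38
tool_pos: [0.461, 0.1027, 0.1297]
tool_rot: [0.425, -3.112, 0.0]
ft_force: [-1.2, -0.7, 3.1]
finger_gap: 0.0008
grip_force: 1.5
```

```bash
python3 -m creep '[[[0,0,0.2,0],[0,0,0.4,0],[0,0,0.6,0],[0,0,0.7,0]]]'
python3 - <<'E'
from h import *
s=bot.capture("side")
cv2.imwrite("pics/c.png",cv2.resize(cv2.cvtColor(s["img"][130:310,130:370],cv2.COLOR_RGB2BGR),None,fx=3.3,fy=3.3,interpolation=2))
print(bot.get_state()["ft_force"])
E
```

```text
t: 5.88
tool_pos: [0.4616, 0.1029, 0.124]
tool_rot: [-0.425, 3.112, 0.001]
ft_force: [-7.9, -1.0, 31.6]
finger_gap: 0.0006
grip_force: 16.3
[-8.62517734 -1.51161184 28.61555542]
```

View pics/c.png

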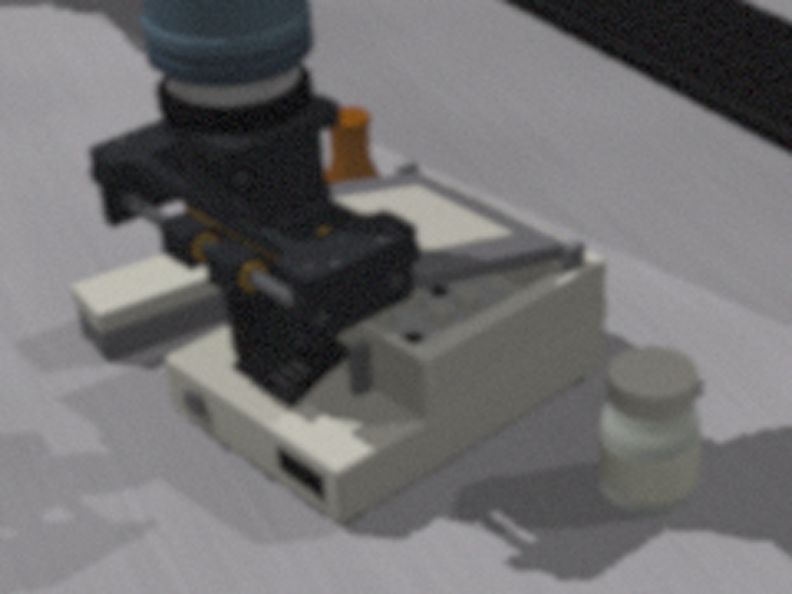

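```bash
python3 -m creep '[[[0,0,-1,0],[0,0,-2.5,0],[0.5,0,-4.5,0],[1.5,0,-6.5,0],[2,0,-8.5,0],[2,0,-9.3,0],[2,0,-9.5,0],[2,0,-9.5,0],[2,0,-9.5,0],[2,0,-9.5,0],[2,0,-9.5,0],[2,0,-9.5,0],[2,0,-9.5,0],[2,0,-9.5,0],[2,0,-9.5,0],[2,0,-9.5,0]]]'
python3 - <<'E'
from h import *
s=bot.capture("side");t=bot.capture("top")
a=bot.tip_of("lid_edge",s)[:1];b=bot.tip_of("lid_edge",t)[:1];print(a,b)
if a and b: print(tri([(s,a[0]["uv"]),(t,b[0]["uv"])]))
for n in ("tab_pad","lid_hinge"):
  a=bot.tip_of(n,s)[:1];b=bot.tip_of(n,t)[:1]
  if a and b: print(n,tri([(s,a[0]["uv"]),(t,b[0]["uv"])]),a[0]["conf"],b[0]["conf"])
cv2.imwrite("pics/d.png",cv2.resize(cv2.cvtColor(s["img"][130:310,130:370],cv2.COLOR_RGB2BGR),None,fx=3.3,fy=3.3,interpolation=2))
st=bot.get_state();R=Ro.from_rotvec(st["tool_rot"]).as_matrix();p=np.array(st["tool_pos"])
w=np.deg2rad(15.5);o=np.array([.5560,.1290]);e=np.array([np.cos(w),np.sin(w)])
for x in (.009-.012,.075-.009,.085-.009): print(x,(R.T@np.r_[o+e*x-p[:2],.219-p[2]]*100).round(2))
E
```

```text
t: 7.92
tool_pos: [0.4419, 0.0974, 0.2177]
tool_rot: [-0.425, 3.113, 0.0]
ft_force: [-0.3, -0.1, -0.4]
finger_gap: 0.0005
grip_force: 0.0
[{'uv': [247.2, 157.2], 'conf': 0.86}] [{'uv': [241.8, 204.6], 'conf': 0.58}]
[0.55554694 0.1337597  0.18368186]
lid_hinge [0.61920958 0.14332389 0.08292455] 0.89 0.91
-0.003000000000000001 [-11.54  -0.02  -0.13]
0.066 [-18.44  -0.03  -0.13]
0.07600000000000001 [-19.44  -0.03  -0.13]
```

View pics/d.png

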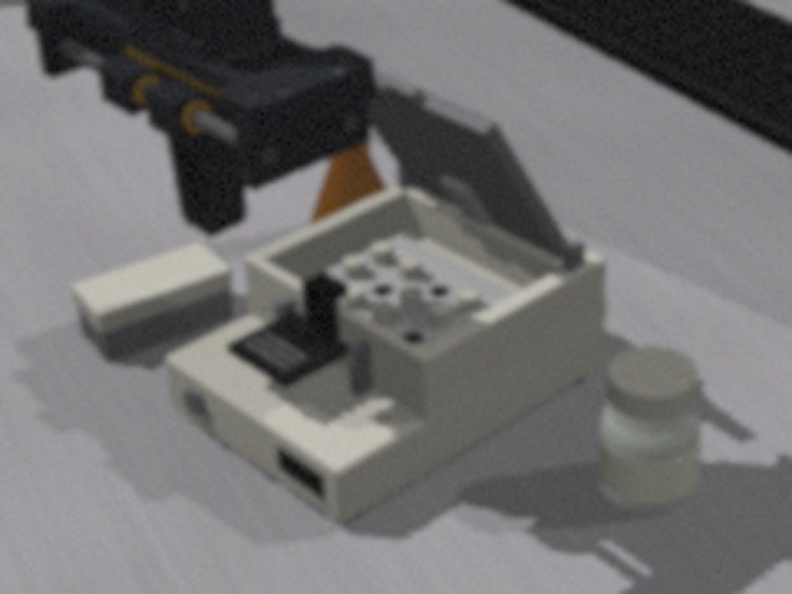

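```bash
python3 -m creep '[[[-1,0,0,0],[-3,0,0,0],[-5,0,0,0],[-7,0,0,0],[-9,0,0,0],[-10,0,0,0],[-11,0,0,0],[-11.7,0,0,0],[-12.4,0,0,0],[-13.1,0,0,0],[-13.8,0,0,0],[-14.5,0,0,0],[-15.2,0,0,0],[-15.9,0,0,0],[-16.5,0,0,0],[-17,0,0,0],[-17.5,0,0,0],[-18,0,0,0],[-18,0,0,0],[-18,0,0,0]]]'
python3 - <<'E'
from h import *
s=bot.capture("side")
cv2.imwrite("pics/e.png",cv2.resize(cv2.cvtColor(s["img"][100:310,130:370],cv2.COLOR_RGB2BGR),None,fx=2.8,fy=2.8,interpolation=2))
E
```

```text
t: 10.82
tool_pos: [0.6152, 0.1456, 0.2177]
tool_rot: [0.425, -3.113, 0.0]
ft_force: [-0.0, 0.3, 0.8]
finger_gap: 0.0006
grip_force: 0.0
```

View pics/e.png

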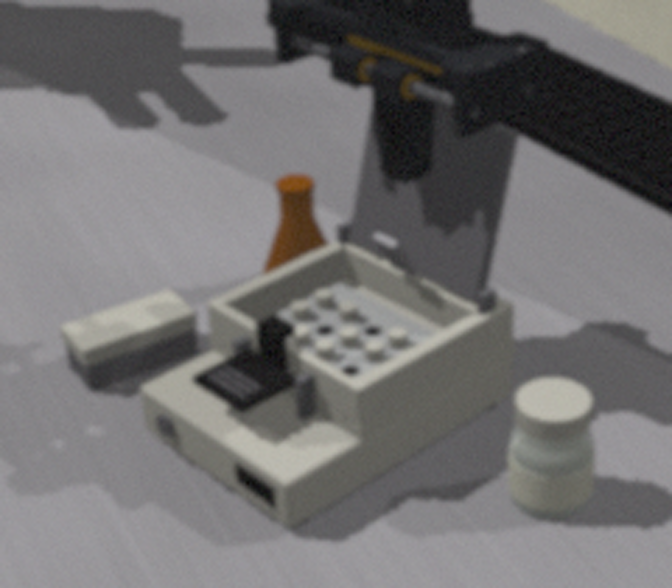

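```bash
python3 -m creep '[[[-0.3,0,0,0],[-0.6,0,0,0],[-0.9,0,0,0],[-1.1,0,0,0],[-1.1,0,0,0],[-1.1,0,0,0],[-1.1,0,0,0]]]'
python3 -m creep '[[[0.5,0,0,0],[2,0,0,0],[5,0,0,0],[8,0,-1,0],[11,0,-3,0],[14,0,-5,0],[17,0,-8,0],[18,0,-10,0],[18,0,-10,0],[18,0,-10,0],[18,0,-10,0]]]'
python3 - <<'E'
from h import *
s=bot.capture("side");t=bot.capture("top")
for n in ("lid_edge","lid_hinge","tab_pad"):
  a=bot.tip_of(n,s)[:1];b=bot.tip_of(n,t)[:1]
  if a and b: print(n,tri([(s,a[0]["uv"]),(t,b[0]["uv"])]),a[0]["conf"],b[0]["conf"])
for n,h in (("jar",.0375),("slidebox",.018),("flask",.03)):
  print(n,[plane(t,o["uv"],h).round(3) for o in bot.boxes_of(n,t)[:1]])
cv2.imwrite("pics/f.png",cv2.resize(cv2.cvtColor(s["img"][100:310,130:370],cv2.COLOR_RGB2BGR),None,fx=2.8,fy=2.8,interpolation=2))
E
```

```text
t: 11.75
tool_pos: [0.6233, 0.1479, 0.2172]
tool_rot: [0.424, -3.106, 0.001]
ft_force: [-10.2, -2.4, 7.1]
finger_gap: 0.0005
grip_force: 5.9
t: 13.12
tool_pos: [0.4526, 0.1004, 0.3168]
tool_rot: [0.425, -3.111, 0.001]
ft_force: [0.4, 0.4, -0.2]
finger_gap: 0.0004
grip_force: 0.0
lid_edge [0.64406931 0.15238426 0.19486536] 0.62 0.78
lid_hinge [0.61600222 0.14123495 0.08671626] 0.79 0.9
jar [array([[ 0.621, -0.015,  0.037]])]
slidebox [array([[0.434, 0.272, 0.018]])]
flask [array([[0.597, 0.304, 0.03 ]])]
```

View pics/f.png

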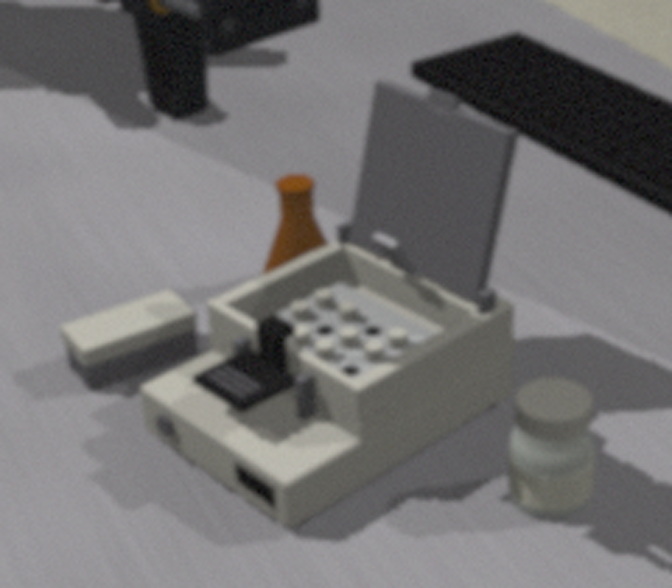

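The lid stands at its stop: its edge is 30 mm behind the hinge and 195 mm high. The tab is back up, the slide box hasn't moved in the side view (130,335 here), and the hand is clear.

```bash
python3 -c "
from bench import bot
print(bot.job_done())"
```

```text
the job is handed in; nothing more can be done
None
```

The job is handed in: the tab released the lid, the lid sprang up by itself, and I pushed it back to its open stop; the tab sprang back, nothing else appeared to move in the final pictures, and the hand ended clear (no verdict was returned).

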